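Stow the loose glassware before the mobile lab drives off

ROBOT

A 7-joint arm with a two-finger parallel gripper is mounted at the origin on a cart in front of the work surface, level with it; the furniture and walls round the work are solid. World frame = base frame: x ahead of the robot, y to its left, z up, the work surface at z = 0. Lengths are in m, angles in rad, forces in N, time in s.
With the tool pointing down it reaches from about 0.4 to 0.85 m from the base axis. Payload 4.5 kg.
Tool frame: the origin (TCP) lies on the centre line of the jaws, within the pads' length; the fingertips stand 17 mm ahead of it and the grasp point (between the pads) lies 2 mm behind it (r.tip_reach is the distance from the TCP to the fingertips, in m); z points along the fingers, y is the line along which they close (so a half turn about z gives the same grasp; the last joint's range is limited). The gripper opens to 88 mm and grips with 3 to 60 N. Pads are 18 mm wide; open, the fingers measure 123 mm over their backs; the gripper's body (75 mm by 187 mm) begins 45 mm behind the grasp point.
Start: joints at [1.376, 0.689, -0.195, 1.565, 0.157, 0.902, -0.215], TCP at [0.142, -0.609, 0.256] pointing down, gripper open.
Joint ranges: [-3.01, 3.01], [-0.46, 2.08], [-1.47, 1.51], [0.13, 2.56], [-1, 4.14], [0.04, 2.09], [-2.66, 2.66]. Speed limits (rad/s): [2.57, 2.57, 3.14, 3.14, 3.14, 3.14, 3.14].

INTERFACE

Orientations are given as a unit quaternion [x, y, z, w].
In Python, from plant import r gives the robot as it stands.
- The arm moves only by the tool step_arm, never from a script. Its argument "steps" is a list of rows, each a list of 7 numbers: the shift along the tool's x, y, z in cm, then the turn, a rotation vector about the tool's x, y, z in degrees, then the gripper's target within -1 to 1 (shut at 1, half-way at 0, fully open at -1). A call has 1 to 8 rows; each row shifts and turns the commanded pose from where the row before left it, along the tool's axes as they then stand; what a row does not reach is not made up. A row lasts 1/8 s, in which the tool goes at most 62.5 mm and 10.7 degrees, less where a joint would pass 70% of its speed; a pose out of reach is approached as far as the arm can. A call with a gripper value outside its range is refused whole. The fingers move at their own pace and stop on an object; "force" is the grip in N (left out, the last holds). Time passes only in rows, so rows that do not move let the fingers close. It gives the time, the measured TCP pose, the force, the opening and the grip force at its end, in the units of the state.
- r.get_state(): the state, without advancing time (a new reading comes with each control period).
- r.snapshot(name): name is "scene" or "top"; returns a dict with "pixels" (400x640x3 uint8, red, green, blue), "fx", "fy", "cx", "cy" (pixels), "dist_coeffs" ([k1, k2, p1, p2, k3] as OpenCV has them; the pictures are not rectified), "cam_to_world" (4x4, takes a point from camera to world coordinates). Camera axes: x right, y down, z forward; pixel columns grow to the right and rows downward; lengths in m; the calibration is good to about 2 mm. A picture is of the moment at which its call begins. There is no depth.
- r.finish_job(): hands the job in; it is judged then, once.
The state is a dict: "clock": time; "q": joint angles; "qd": joint speeds; "joint_torque": joint torques, N m; "tool_pos": TCP position; "eef_rot": TCP orientation; "contact_force": force on the tool from outside, world axes, zero at the start; "moment": the same for the moment, N m; "opening": opening from 0.0 (shut) to 1.0 (fully open); "finger_force": force on a finger pad.
Only numpy, scipy, OpenCV 4.12 (cv2) and the standard library are available. Lean on these libraries where they do the work, as an engineer would, in place of code of your own. Each camera call takes 0.05 s, during which the arm holds its last target. There are 200 camera calls.

TASK

The van is about to drive on, so stow what is still loose in the row at the front of the bench: the amber bottle upright in the empty pocket of the blue bottle caddy, the loose vial upright in an empty pocket of the white vial tray, and both culture dishes lying flat in the aluminium dish carrier between its rods, the dark red one underneath and the pale blank stacked on top of it so that nothing can get onto the blank. Do not tip anything over, and leave the bottle and vial that are already stowed in their pockets.

Things in the scene. Friction and masses are not known exactly. Their poses are not given: they have to be found in the camera images.
- amber_bottle_mid (a point): Brown (amber) bottle, black cap, upright and loose, 48 mm diameter (grip it below the narrower shoulder, which begins about 65 mm up), 105 mm tall, 120 g. Point: its centre, 52 mm above its underside. It, the loose vial and the two dishes start in any order in a loose row along the worktop's front edge, which runs at 75 deg from +x towards +y.
- serum_vial_mid (a point): Glass vial, white crimp cap, yellow-green content, upright and loose in the row, 27 mm diameter, 64 mm tall, 40 g. Point: its centre, 32 mm above its underside; z up. Grip it about 45 mm above its underside, so that the fingers stay above the tray's walls. A white instrument 0.32 m tall has its front 145 mm behind the worktop's front edge, from y = -0.12 to 0.24.
- red_dish_mid (a point): Round shut culture dish with dark red agar, lying flat and loose in the row on the worktop, 62 mm diameter (58 mm between the fingers), 14 mm high, 30 g; lid and dish are one piece. Point: its centre, 7 mm above its underside; z up.
- pale_dish_mid (a point): Round shut culture dish with pale cream agar (the blank), same size as the red one: 62 mm diameter (58 mm between the fingers), 14 mm high, 30 g, lying flat and loose in the row. Dishes nest a little: the upper one of a stack lies 12.5 mm above the lower. Point: its centre, 7 mm above its underside; z up.
- bottle_caddy: Blue plastic bottle caddy, fixed, 76 mm (x) by 148 mm (y) over its lips, two square pockets 62 mm wide in a row along its y axis, centres at y = +33 and -33 mm; the one at -33 mm is empty, the other holds the green-capped bottle. Pocket floor 6 mm, wall tops 32 mm above the worktop, walls 4 mm thick. Origin: centre of its underside on the worktop; z up.
- vial_tray: White plastic vial tray, fixed, 53 mm (x) by 153 mm (y) over its lips, three square pockets 43 mm wide in a row along its y axis, centres at y = +46, 0 and -46 mm; the one at +46 mm holds a vial, the others are empty. Pocket floor 6 mm, wall tops 22 mm above the worktop, walls 3 mm thick: too narrow for fingers inside. Origin: centre of its underside; z up.
- dish_carrier: Aluminium dish carrier, fixed: plate 86 by 86 mm with a round black pad (a dish lies on it 8 mm above the worktop) and four upright rods with black tips, 48 mm tall, 8 mm thick, at x = +-32, y = +-32 mm; they keep a dish within 13 mm of the middle. Fingers pass between them along the carrier's x or y axis (54 mm wide). Origin: centre of its underside; z up.
- green_bottle_mid (a point): White bottle with a green cap, 46 mm diameter, 98 mm tall, loose, already stowed in the caddy's pocket at y = +33 mm; it stays there. Point: its centre, 49 mm above its underside.
- small_vial_mid (a point): Glass vial with a white cap, 25 mm diameter, 56 mm tall, loose, already stowed in the vial tray's pocket at y = +46 mm; it stays there. Point: its centre, 28 mm above its underside.

How it is judged:
At the end, for the whole second after the job is handed in: Amber bottle and loose vial stand upright (0.12 rad) on the floors of empty pockets of caddy and vial tray; red dish flat on the carrier's pad, pale dish flat on it, each within 20 mm of its middle; stowed bottle and vial upright in their pockets; all at rest (x of amber_bottle_mid in the frame of bottle_caddy between -0.02 and 0.02 m and y of amber_bottle_mid in the frame of bottle_caddy between -0.055 and -0.011 m and z of amber_bottle_mid in the frame of bottle_caddy between 0.0525 and 0.0645 m and angle between each of amber_bottle_mid, serum_vial_mid, red_dish_mid, pale_dish_mid, green_bottle_mid, small_vial_mid's own z axis and vertical below 0.12 rad and x of serum_vial_mid in the frame of vial_tray between -0.018 and 0.018 m and y of serum_vial_mid in the frame of vial_tray between -0.065 and 0.02 m and z of serum_vial_mid in the frame of vial_tray between 0.032 and 0.044 m and x of red_dish_mid in the frame of dish_carrier between -0.02 and 0.02 m and y of red_dish_mid in the frame of dish_carrier between -0.02 and 0.02 m and z of red_dish_mid in the frame of dish_carrier between 0.01 and 0.019 m and x of pale_dish_mid in the frame of dish_carrier between -0.02 and 0.02 m and y of pale_dish_mid in the frame of dish_carrier between -0.02 and 0.02 m and z of pale_dish_mid in the frame of dish_carrier between 0.022 and 0.033 m and x of green_bottle_mid in the frame of bottle_caddy between -0.02 and 0.02 m and y of green_bottle_mid in the frame of bottle_caddy between 0.011 and 0.055 m and z of green_bottle_mid in the frame of bottle_caddy between 0.049 and 0.061 m and x of small_vial_mid in the frame of vial_tray between -0.018 and 0.018 m and y of small_vial_mid in the frame of vial_tray between 0.026 and 0.065 m and z of small_vial_mid in the frame of vial_tray between 0.028 and 0.04 m and linear speed of each of amber_bottle, serum_vial, red_dish, pale_dish, green_bottle, small_vial below 0.02 m/s); the robot touches nothing.
It fails at once if a bottle, vial or dish is tipped over (leans more than 0.7 rad) (angle between any of amber_bottle_mid, serum_vial_mid, red_dish_mid, pale_dish_mid, green_bottle_mid, small_vial_mid's own z axis and vertical above 0.7 rad).
It also fails if it takes over 125 s, if anything falls off the work surface, if the arm or the gripper's body presses on something with over 40 N, if the wrist force passes 120 N, or if a joint passes its speed limit or range.

## Working session

There is one attempt and no reset: what is moved stays moved. The work goes in short steps, Python scripts to look and compute and a tool call to move; the robot and the scene stay as the last step left them, time stands still between calls to the robot, and variables do not carry over. Pictures are saved under pics/ and viewed, at most 14 in all, crops included, and the job is handed in when it is done.

Besides the shell and the picture viewer there is one more tool, called after "Emit:" by a JSON object that holds its "method" and its "body", one argument or row to a line. step_arm: Moves the arm, as the interface text tells. Its arguments: {"type":"object","properties":{"steps":{"type":"array","items":{"type":"array","items":{"type":"number"}}},"force":{"type":"number"}},"required":["steps"]}

```bash
ls; mkdir -p pics; python3 - <<'E'
from plant import r
import cv2,pickle
for n in("scene","top"):
    s=r.snapshot(n); pickle.dump(s,open(n+".pkl","wb")); cv2.imwrite(f"pics/{n}0.png",s["pixels"][:,:,::-1])
    print(n,s["fx"],s["cx"],s["cy"],s["dist_coeffs"],s["cam_to_world"])
st=r.get_state();print(st["tool_pos"],st["eef_rot"],st["opening"],st["clock"],r.tip_reach)
E
```

```text
pics
scene 376.9636922603116 316.0841230649835 198.71438090719312 [-0.07862567  0.          0.          0.          0.        ] [[ 0.99304486 -0.06639924  0.09722679  0.44980913]
 [-0.11590605 -0.40628047  0.90636746 -0.7656847 ]
 [-0.02068077 -0.91133272 -0.41115081  0.45868988]
 [ 0.          0.          0.          1.        ]]
top 439.7176413959695 321.06319155694416 202.22045503565175 [-0.10957661  0.          0.          0.          0.        ] [[-0.0583383  -0.9161466   0.3965754  -0.03262875]
 [-0.99825596  0.05713181 -0.01486588  0.07246492]
 [-0.00903774 -0.39675101 -0.91788178  1.35064438]
 [ 0.          0.          0.          1.        ]]
[ 0.14155217 -0.6082143   0.25500647] [ 9.93462403e-01  1.14156874e-01 -1.67705021e-04 -7.96442323e-04] 1.0027502975768086 0.1 0.017
```

View pics/top0.png

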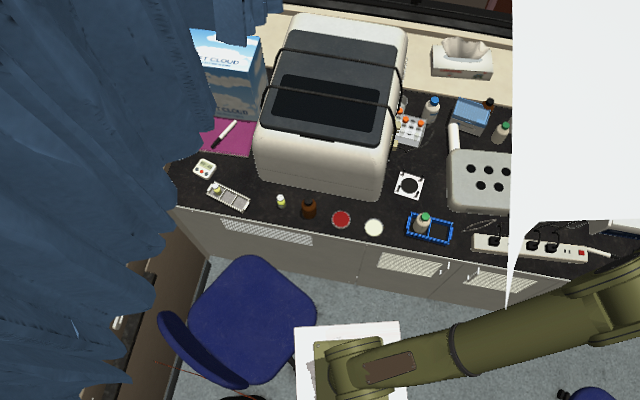

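View pics/scene0.png

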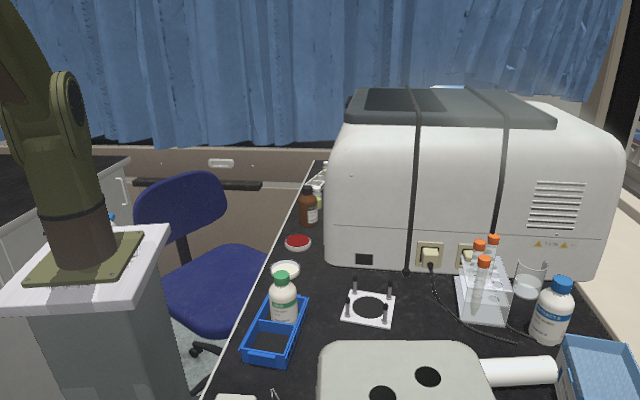

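The top view shows, from left (+y) to right: vial tray (228,196), loose vial (281,201), amber bottle (308,208), red dish (341,219), pale dish (373,227) and caddy (429,227). The carrier is at (408,185). The scene view shows the caddy, carrier and dishes well.

```bash
cat > h.py <<'E'
import numpy as np,cv2,pickle
from scipy.spatial.transform import Rotation as R
def ray(s,uv):
    K=np.array([[s["fx"],0,s["cx"]],[0,s["fy"],s["cy"]],[0,0,1]])
    p=cv2.undistortPoints(np.array([[uv]],float),K,np.array(s["dist_coeffs"]))[0,0]
    T=np.array(s["cam_to_world"]); return T[:3,3],T[:3,:3]@np.array([*p,1])
def onz(s,uv,z):
    o,d=ray(s,uv); return (o+d*(z-o[2])/d[2])[:2]
def blobs(mask,box,amin=15):
    u0,u1,v0,v1=box; m=mask[v0:v1,u0:u1].astype(np.uint8)
    n,l,st,c=cv2.connectedComponentsWithStats(m)
    return [(c[i]+[u0,v0],st[i,4],st[i,:4]+[u0,v0,0,0]) for i in range(1,n) if st[i,4]>=amin]
def snap(r,n,name=None,box=None,k=4):
    s=r.snapshot(n)
    if name:
        im=s["pixels"][:,:,::-1]
        if box: im=im[box[2]:box[3],box[0]:box[1]]
        cv2.imwrite("pics/"+name,cv2.resize(im,None,fx=k,fy=k,interpolation=cv2.INTER_CUBIC))
    return s
E
python3 - <<'E'
from h import *
s=pickle.load(open("top.pkl","rb")); im=s["pixels"][:,:,::-1]
cv2.imwrite("pics/topc1.png",cv2.resize(im[170:245,195:395],None,fx=4,fy=4,interpolation=cv2.INTER_CUBIC))
cv2.imwrite("pics/topc2.png",cv2.resize(im[165:250,325:465],None,fx=5,fy=5,interpolation=cv2.INTER_CUBIC))
hsv=cv2.cvtColor(im,cv2.COLOR_BGR2HSV)
h,S,v=cv2.split(hsv)
def show(n,m,box,z):
    for c,a,b in blobs(m,box): print(n,c.round(1),a,b,onz(s,c,z).round(4))
show("red",((h<8)|(h>170))&(S>120)&(v>80),(320,360,205,235),.014)
show("pale",(v>150)&(S<90),(355,390,212,242),.014)
show("carrier",(v>130)&(S<60),(385,430,165,205),.006)
show("caddy",(h>95)&(h<125)&(S>150)&(v>90),(400,460,205,250),.03)
show("tray",(v>110)&(S<70),(200,255,175,215),.02)
show("vialcap",(v>130)&(S<60),(272,292,188,200),.064)
show("vialyel",(h>22)&(h<45)&(S>80),(272,292,190,215),.02)
show("amber",(h<16)&(S>100)&(v>30)&(v<160),(295,322,192,225),.04)
E
```

```text
red [340.5 218.8] 196 [333 211  16  16] [ 0.4823 -0.0091]
pale [373.6 227.1] 242 [365 219  18  17] [ 0.4467 -0.1136]
carrier [408.7 185.8] 340 [394 172  31  29] [ 0.5906 -0.2498]
caddy [429.8 229.2] 337 [406 211  48  34] [ 0.4224 -0.291 ]
tray [205.5 176.3] 32 [200 175  11   5] [0.6634 0.4397]
tray [228.8 197. ] 557 [206 181  44  32] [0.5804 0.3572]
tray [210.6 212.3] 51 [200 210  25   5] [0.5288 0.4164]
vialcap [280.  196.9] 36 [277 194   7   6] [0.5502 0.1821]
vialyel [281.5 202.6] 43 [277 199   9   9] [0.549  0.1814]
amber [308.7 209.5] 217 [301 199  16  20] [0.5106 0.0924]
```

View pics/topc1.png

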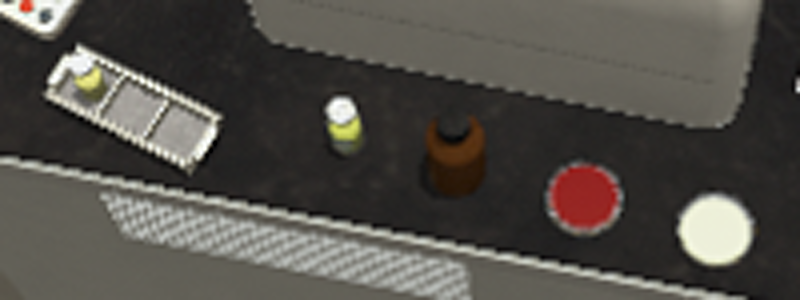

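View pics/topc2.png

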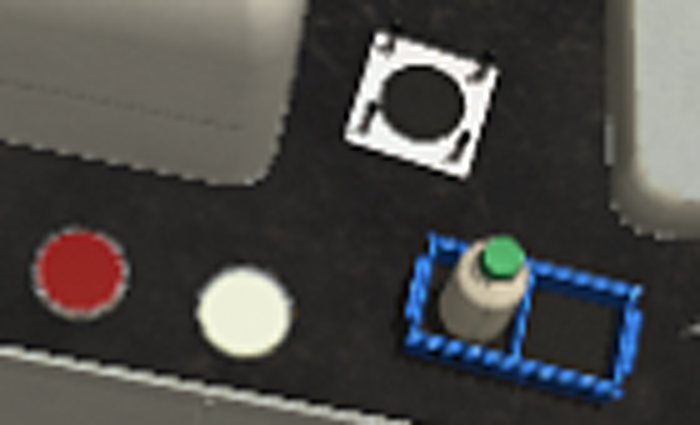

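Crops show tray corners (crop1) at (80,45), (220,120), (192,172), (45,95), with the stowed vial at the left end. In crop2 the caddy corners are (433,236), (640,290), (618,398), (406,350), with the green cap on the left. The carrier corners are (383,32), (497,68), (466,178), (345,138).

```bash
python3 - <<'E'
from h import *
s=pickle.load(open("top.pkl","rb")); q=pickle.load(open("scene.pkl","rb"))
def quad(n,P,off,k,z):
    W=np.array([onz(s,np.array(p)/k+np.array(off)-.5+.5/k,z) for p in P])
    e1=W[0]-W[1]; e2=W[3]-W[2]; f=W[0]-W[3]
    y=e1+e2; print(n,"c",W.mean(0).round(4),"yaw y-axis",np.degrees(np.arctan2(y[1],y[0])).round(1),"x",np.degrees(np.arctan2(f[1],f[0])).round(1),"len",np.linalg.norm(e1).round(3),np.linalg.norm(e2).round(3),np.linalg.norm(f).round(3))
quad("caddy",[(433,236),(640,290),(618,398),(406,350)],(325,165),5,.032)
quad("carrier",[(383,32),(497,68),(466,178),(345,138)],(325,165),5,.005)
quad("tray",[(80,45),(220,120),(192,172),(45,95)],(195,170),4,.022)
print("device", [onz(s,p,z).round(3) for p in[(448,200),(455,213)] for z in(.05,.1)])
# scene view blobs
im=q["pixels"][:,:,::-1]; h,S,v=cv2.split(cv2.cvtColor(im,cv2.COLOR_BGR2HSV))
def show(n,m,box,z):
    for c,a,b in blobs(m,box): print(n,c.round(1),a,b,onz(q,c,z).round(4))
show("red",((h<8)|(h>170))&(S>120)&(v>80),(275,320,230,256),.014)
show("amber",(h<16)&(S>90)&(v>25)&(v<180),(290,325,180,232),.04)
show("pale",(v>150)&(S<90),(265,300,255,275),.014)
show("caddy",(h>95)&(h<125)&(S>150)&(v>70),(230,315,285,372),.03)
show("carrier",(v>150)&(S<40),(335,402,280,332),.006)
def lat(c,u,v,z):  # ground line through column u
    a=onz(c,(u,v),z); b=onz(c,(u,v+5),z); return a,b-a
# amber: top cols, scene cols
mt=[b for b in blobs((lambda H:((H[...,0]<16)&(H[...,1]>100)&(H[...,2]>30)&(H[...,2]<160)))(cv2.cvtColor(s["pixels"],cv2.COLOR_RGB2HSV)),(295,322,192,225))]
print(mt)
cv2.imwrite("pics/sc1.png",cv2.resize(im[150:260,260:360],None,fx=5,fy=5,interpolation=cv2.INTER_CUBIC))
E
```

```text
caddy c [ 0.4252 -0.2899] yaw y-axis 71.6 x -20.1 len 0.137 0.137 0.081
carrier c [ 0.5928 -0.252 ] yaw y-axis 66.4 x -24.9 len 0.082 0.085 0.086
tray c [0.5816 0.3595] yaw y-axis 57.8 x -31.8 len 0.143 0.147 0.053
device [array([ 0.511, -0.361]), array([ 0.491, -0.344]), array([ 0.465, -0.376]), array([ 0.446, -0.359])]
red [297.2 239.9] 226 [286 234  23  13] [ 0.4848 -0.0089]
amber [305.6 208.4] 367 [299 194  18  33] [0.5152 0.1018]
pale [266.7 258.9] 21 [265 255   5  10] [ 0.4145 -0.0787]
pale [285.5 266.8] 318 [271 260  28  15] [ 0.4531 -0.1138]
caddy [270.2 337.1] 1933 [238 294  71  76] [ 0.4213 -0.324 ]
carrier [368.8 309.2] 846 [340 289  55  40] [ 0.594  -0.2558]
[(array([308.73732719, 209.49308756]), np.int32(217), array([301, 199,  16,  20]))]
```

View pics/sc1.png

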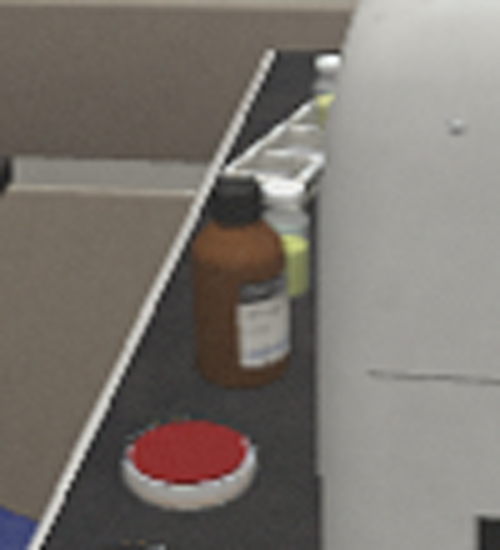

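The crop shows the amber body spanning columns 299–318 in the scene image with its base near row 227, and the vial behind it. I still need the device's height beside the caddy, and the bottle and vial positions from both views.

```bash
python3 - <<'E'
from h import *
s=pickle.load(open("top.pkl","rb")); q=pickle.load(open("scene.pkl","rb"))
def tri(a,b):
    o1,d1=ray(s,a);o2,d2=ray(q,b)
    t=np.linalg.lstsq(np.c_[d1,-d2],o2-o1,rcond=None)[0]; p1=o1+t[0]*d1;p2=o2+t[1]*d2
    return ((p1+p2)/2).round(4),np.linalg.norm(p1-p2).round(4)
def cross(ut,us,z):
    a=onz(s,ut,z);o=np.array(s["cam_to_world"])[:2,3]; b=onz(q,us,z);p=np.array(q["cam_to_world"])[:2,3]
    t=np.linalg.solve(np.c_[a-o,-(b-p)],p-o); return (o+t[0]*(a-o)).round(4)
print("amber",cross((308.7,210),(308.6,210),.04), "capcentre/top",onz(q,(307.5,186),.105))
c2=lambda u,v:(u/4+195-.4,v/4+170-.4); sc=lambda u,v:(u/5+260-.4,v/5+150-.4)
print("vial cap tri",tri(c2(341,106),sc(286,187)),"top z.064",onz(s,c2(341,106),.064),"cross",cross(c2(343,125),sc(287,200),.06))
print("dev tri",tri((471,168),(428,377)),tri((467,184),(383,393)), tri((467,184),(428,377)))
T=s["pixels"][90:230,400:520,::-1]; Q=q["pixels"][260:400,230:470,::-1]
a=cv2.resize(T,None,fx=3.3,fy=3.3,interpolation=cv2.INTER_CUBIC);b=cv2.resize(Q,None,fx=1.65,fy=1.65)
H=max(a.shape[0],b.shape[0]);print(a.shape,b.shape)
o=np.zeros((H,a.shape[1]+b.shape[1],3),np.uint8);o[:a.shape[0],:a.shape[1]]=a;o[:b.shape[0],a.shape[1]:]=b
cv2.imwrite("pics/dev.png",o)
E
```

```text
amber [0.5222 0.0931] capcentre/top [0.52135021 0.09328161]
vial cap tri (array([0.5538, 0.1827, 0.0633]), np.float64(0.001)) top z.064 [0.55290438 0.18255728] cross [0.5549 0.1849]
dev tri (array([ 0.6182, -0.4555,  0.0623]), np.float64(0.002)) (array([ 0.57  , -0.443 ,  0.0295]), np.float64(0.0078)) (array([ 0.601 , -0.444 ,  0.0362]), np.float64(0.0542))
(462, 396, 3) (231, 396, 3)
```

View pics/dev.png

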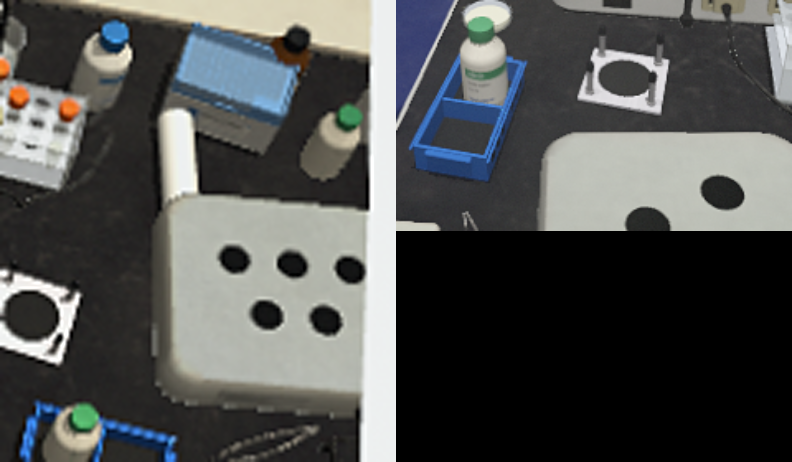

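Emit:
{"method": "step_arm", "body": {
  "steps": [
    [0,0,0,0,0,9.4,-1],
    [0,0,0,0,0,9.4,-1],
    [0,0,0,0,0,9.4,-1]
  ],
  "force": 12
}}

```text
clock: 0.48
tool_pos: [0.1417, -0.6084, 0.2552]
eef_rot: [0.991, -0.134, -0.0, -0.001]
contact_force: [0.6, 0.1, -0.0]
opening: 1.003
finger_force: 0.0
```

Emit:
{"method": "step_arm", "body": {
  "steps": [
    [2.3,-4.86,0,0,0,0,-1],
    [2.3,-4.86,0,0,0,0,-1],
    [2.3,-4.86,0,0,0,0,-1],
    [2.3,-4.86,0,0,0,0,-1],
    [2.3,-4.86,0,0,0,0,-1],
    [2.3,-4.86,0,0,0,0,-1],
    [2.3,-4.86,0,0,0,0,-1],
    [2.3,-4.86,0,0,0,0,-1]
  ]
}}

```text
clock: 1.48
tool_pos: [0.4215, -0.2797, 0.2556]
eef_rot: [0.991, -0.131, -0.0, -0.0]
contact_force: [1.2, -1.0, 0.4]
opening: 1.001
finger_force: 0.0
```

Emit:
{"method": "step_arm", "body": {
  "steps": [
    [0,-4.8,0,0,0,0,-1],
    [0,-4.8,0,0,0,0,-1],
    [0,-4.8,0,0,0,0,-1],
    [0,-4.8,0,0,0,0,-1],
    [0,-4.8,0,0,0,0,-1],
    [0,-4.8,0,0,0,0,-1],
    [0,-4.8,0,0,0,0,-1],
    [0,-4.8,0,0,0,0,-1]
  ]
}}

```text
clock: 2.48
tool_pos: [0.5207, 0.091, 0.2555]
eef_rot: [0.991, -0.131, -0.0, 0.0]
contact_force: [1.6, -0.1, 0.6]
opening: 1.001
finger_force: 0.0
```

```bash
cat >> h.py <<'E'
def go(r,x,y,z,yaw=None):
    st=r.get_state(); Rm=R.from_quat(st["eef_rot"]).as_matrix(); p=np.array(st["tool_pos"])
    cy=np.degrees(np.arctan2(Rm[1,0],Rm[0,0])); d=(Rm.T@(np.array([x,y,z])-p))*100
    print("t",st["clock"],"p",p.round(4),"yaw",cy.round(2),"tilt",np.degrees(np.arccos(-Rm[2,2])).round(2),"open",round(st["opening"],3),"F",np.round(st["contact_force"],1),"q",np.round(st["q"],2))
    print("delta tool cm",d.round(2),"turn about tool z",None if yaw is None else (((cy-yaw)+180)%360-180).round(2))
E
python3 - <<'E'
from h import *
from plant import r
go(r,.521,.093,.061,-15)
s=snap(r,"top","t1.png",(240,440,140,260),4); 
E
```

```text
t 2.475 p [0.5207 0.091  0.2555] yaw -15.09 tilt 0.04 open 1.001 F [ 1.6 -0.1  0.6] q [-0.29  0.56  0.05  1.86 -0.04  0.72 -2.05]
delta tool cm [-1.000e-02 -2.100e-01  1.945e+01] turn about tool z -0.09
```

Emit:
{"method": "step_arm", "body": {
  "steps": [
    [0,-0.2,4.5,0,0,0,-1],
    [0,0,4.5,0,0,0,-1],
    [0,0,4.5,0,0,0,-1],
    [0,0,3,0,0,0,-1],
    [0,0,1.5,0,0,0,-1],
    [0,0,1.3,0,0,0,-1],
    [0,0,0,0,0,0,-1]
  ]
}}

```text
clock: 3.4
tool_pos: [0.5211, 0.0914, 0.0625]
eef_rot: [0.991, -0.131, -0.0, 0.0]
contact_force: [-0.0, 1.1, 0.3]
opening: 0.998
finger_force: 0.0
```

Emit:
{"method": "step_arm", "body": {
  "steps": [
    [0,0,0,0,0,0,0],
    [0,0,0,0,0,0,0.3],
    [0,0,0,0,0,0,0.6],
    [0,0,0,0,0,0,1],
    [0,0,0,0,0,0,1],
    [0,0,0,0,0,0,1]
  ],
  "force": 12
}}

```text
clock: 4.15
tool_pos: [0.5215, 0.0918, 0.0629]
eef_rot: [0.991, -0.131, 0.0, -0.0]
contact_force: [-0.3, 1.0, 2.1]
opening: 0.542
finger_force: 12.0
```

Emit:
{"method": "step_arm", "body": {
  "steps": [
    [0,0,-2,0,0,0,1],
    [0,0,-4,0,0,0,1],
    [0,0,-5,0,0,0,1],
    [0,0,-4,0,0,0,1]
  ]
}}

```text
clock: 4.65
tool_pos: [0.5208, 0.0911, 0.2141]
eef_rot: [0.991, -0.131, -0.0, 0.0]
contact_force: [0.4, 0.7, -0.5]
opening: 0.538
finger_force: 12.0
```

```bash
python3 - <<'E'
from h import *
s=pickle.load(open("top.pkl","rb")); q=pickle.load(open("scene.pkl","rb"))
f=lambda u,v:((u-396)/1.65+230-.2,v/1.65+260-.2)
print("scene lips NL NR FR FL", [onz(q,f(*p),.032).round(4) for p in[(412,147),(490,160),(526,60),(460,57)]])
print("scene divider",[onz(q,f(*p),.032).round(4) for p in[(443,98),(510,108)]])
g=lambda u,v:(u/5+325-.4,v/5+165-.4)
print("top divider",[onz(s,g(*p),.032).round(4) for p in[(527,268),(516,350)]])
print("top right end",[onz(s,g(*p),.032).round(4) for p in[(642,290),(618,398)]])
im=s["pixels"]; cv2.imwrite("pics/cad2.png",np.hstack([cv2.resize(im[200:250,400:460,::-1],(480,400),interpolation=cv2.INTER_CUBIC)[:, :],cv2.resize(q["pixels"][290:375,230:313,::-1],(320,400),interpolation=cv2.INTER_CUBIC)]))
from plant import r
go(r,.415,-.321,.2,71)
E
```

```text
scene lips NL NR FR FL [array([ 0.3757, -0.3446]), array([ 0.4448, -0.3683]), array([ 0.4894, -0.2365]), array([ 0.4194, -0.2218])]
scene divider [array([ 0.4024, -0.2837]), array([ 0.467 , -0.3063])]
top divider [array([ 0.459 , -0.2969]), array([ 0.4039, -0.2812])]
top right end [array([ 0.4391, -0.3696]), array([ 0.3678, -0.3415])]
t 4.65 p [0.5208 0.0911 0.2141] yaw -15.11 tilt 0.03 open 0.538 F [ 0.4  0.7 -0.5] q [-0.29  0.62  0.05  1.91 -0.05  0.61 -2.05]
delta tool cm [ 0.53 42.54  1.43] turn about tool z -86.11
```

View pics/cad2.png

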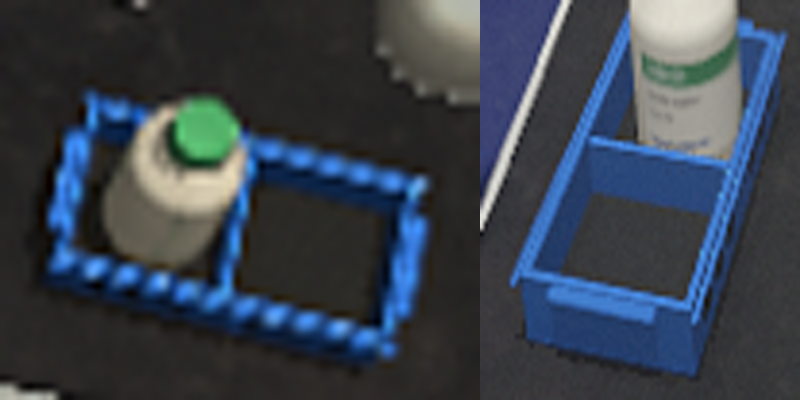

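Emit:
{"method": "step_arm", "body": {
  "steps": [
    [0.12,4,0,0,0,0,1],
    [0.12,5.5,0,0,0,0,1],
    [0.12,5.5,0,0,0,0,1],
    [0.12,5.5,0,0,0,0,1],
    [0.12,5.5,0,0,0,0,1],
    [0.12,5.5,0,0,0,0,1],
    [0.12,5.5,0,0,0,0,1],
    [0.12,5.3,0,0,0,0,1]
  ]
}}

```text
clock: 5.65
tool_pos: [0.4189, -0.3211, 0.2123]
eef_rot: [0.991, -0.132, -0.001, -0.0]
contact_force: [1.4, -0.5, -2.0]
opening: 0.539
finger_force: 12.0
```

Emit:
{"method": "step_arm", "body": {
  "steps": [
    [0,0,0,0,0,-9.5,1],
    [0,0,0,0,0,-9.5,1],
    [0,0,0,0,0,-9.5,1],
    [0,0,0,0,0,-9.5,1],
    [0,0,0,0,0,-9.5,1],
    [0,0,0,0,0,-9.5,1],
    [0,0,0,0,0,-9.5,1],
    [0,0,0,0,0,-9.5,1]
  ]
}}

```text
clock: 6.65
tool_pos: [0.4193, -0.3195, 0.2122]
eef_rot: [0.861, 0.509, -0.001, -0.001]
contact_force: [-0.4, 0.2, -1.3]
opening: 0.542
finger_force: 12.0
```

Emit:
{"method": "step_arm", "body": {
  "steps": [
    [0,0,0,0,0,-9.5,1],
    [0,0,4,0,0,0,1],
    [0,0,3,0,0,0,1],
    [0,0,0,0,0,0,1]
  ]
}}

```text
clock: 7.15
tool_pos: [0.4182, -0.3187, 0.1408]
eef_rot: [0.817, 0.577, -0.002, -0.003]
contact_force: [-0.1, -0.6, -1.2]
opening: 0.54
finger_force: 12.0
```

```bash
python3 - <<'E'
from h import *
from plant import r
go(r,.421,-.320,.0685,70.5)
snap(r,"scene","s2.png",(200,350,210,390),3.3)
E
```

```text
t 7.15 p [ 0.4182 -0.3187  0.1408] yaw 70.42 tilt 0.34 open 0.54 F [-0.1 -0.6 -1.2] q [ 0.81  0.77 -0.41  1.95  0.56  0.54 -0.33]
delta tool cm [-0.03  0.35  7.22] turn about tool z -0.08
```

View pics/s2.png

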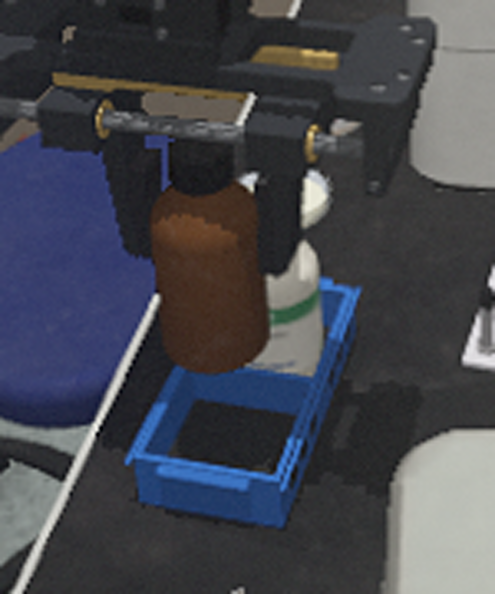

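Emit:
{"method": "step_arm", "body": {
  "steps": [
    [0,0.3,0,0,0,0,1],
    [0,0,2,0,0,0,1],
    [0,0,2,0,0,0,1],
    [0,0,1,0,0,0,1],
    [0,0,1,0,0,0,1],
    [0,0,0.8,0,0,0,1],
    [0,0,0.4,0,0,0,1],
    [0,0,0,0,0,0,1]
  ]
}}

```text
clock: 8.2
tool_pos: [0.4231, -0.3205, 0.0706]
eef_rot: [0.817, 0.577, -0.0, -0.0]
contact_force: [0.1, 0.1, -1.4]
opening: 0.542
finger_force: 12.0
```

```bash
python3 - <<'E'
from h import *
from plant import r
go(r,.421,-.320,.069,70.5)
E
```

```text
t 8.2 p [ 0.4231 -0.3205  0.0706] yaw 70.41 tilt 0.01 open 0.542 F [ 0.1  0.1 -1.4] q [ 0.74  0.88 -0.3   1.97  0.66  0.38 -0.42]
delta tool cm [-0.03 -0.22  0.16] turn about tool z -0.09
```

Emit:
{"method": "step_arm", "body": {
  "steps": [
    [0,-0.1,0.17,0,0,0,1],
    [0,0,0,0,0,0,1],
    [0,0,0,0,0,0,0],
    [0,0,0,0,0,0,-0.3],
    [0,0,0,0,0,0,-0.5],
    [0,0,0,0,0,0,-0.5]
  ]
}}

```text
clock: 8.95
tool_pos: [0.4223, -0.3202, 0.0691]
eef_rot: [0.817, 0.577, 0.0, 0.0]
contact_force: [0.4, -0.4, 0.1]
opening: 0.75
finger_force: 0.0
```

Emit:
{"method": "step_arm", "body": {
  "steps": [
    [0,0,-1,0,0,0,-0.5],
    [0,0,-2,0,0,0,-0.5],
    [0,0,-4,0,0,0,-0.5],
    [0,0,-4,0,0,0,-0.5],
    [0,0,-4,0,0,0,-1],
    [0,0,0,0,0,0,-1]
  ]
}}

```text
clock: 9.7
tool_pos: [0.4238, -0.3209, 0.2224]
eef_rot: [0.817, 0.576, 0.001, 0.003]
contact_force: [0.7, -0.1, 0.5]
opening: 0.948
finger_force: 0.0
```

```bash
python3 - <<'E'
from h import *
from plant import r
go(r,.554,.184,.22,-15)
snap(r,"scene","s3.png",(200,450,170,390),3)
E
```

```text
t 9.7 p [ 0.4238 -0.3209  0.2224] yaw 70.39 tilt 0.39 open 0.948 F [ 0.7 -0.1  0.5] q [ 0.88  0.65 -0.52  1.88  0.47  0.73 -0.25]
delta tool cm [51.93 -4.68  0.14] turn about tool z 85.39
```

View pics/s3.png

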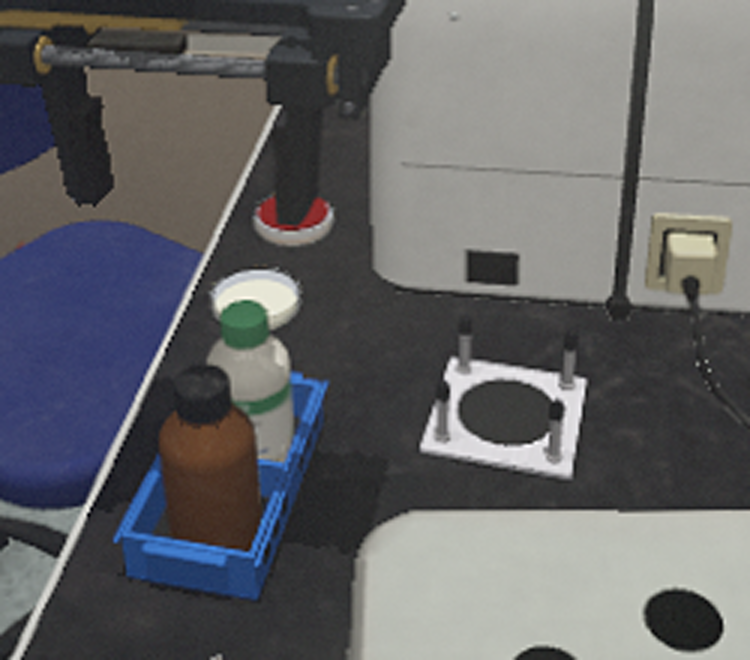

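Amber bottle stands upright in its pocket; the carrier's pad centre is at about (508,411) in the crop, i.e. scene pixel (369,307).

```bash
python3 - <<'E'
from h import *
from plant import r
s=pickle.load(open("top.pkl","rb")); q=pickle.load(open("scene.pkl","rb"))
g=lambda u,v:(u/3+200-.33,v/3+170-.33)
print("carrier corners scene",np.mean([onz(q,g(*p),.005) for p in[(447,360),(587,378),(575,475),(422,452)]],0).round(4),"pad",onz(q,g(508,411),.008).round(4),"rods",np.mean([onz(q,g(*p),.006) for p in[(465,370),(568,387),(444,438),(555,460)]],0).round(4))
W=[onz(q,g(*p),.005) for p in[(447,360),(587,378),(575,475),(422,452)]]
for a,b in((0,3),(1,2),(1,0),(2,3)): d=W[a]-W[b];print(np.degrees(np.arctan2(d[1],d[0])).round(1),np.linalg.norm(d).round(3))
e=onz(s,(195+465/4,170+270/4),0);e0=onz(s,(195,170+157/4),0); n=np.array([.966,-.259]); print("edge",e,e0,[(np.array(p)-e0)@n for p in[(.5545,.184),(.521,.093),(.4835,-.009),(.45,-.1135)]])
go(r,.5545,.184,.22,165)
# fresh look at tray
snap(r,"top","t4.png",(195,255,170,220),12)
E
```

```text
carrier corners scene [ 0.5953 -0.2503] pad [ 0.5953 -0.2515] rods [ 0.5955 -0.2503]
69.4 0.086
68.4 0.086
-20.4 0.088
-20.8 0.086
edge [0.42868904 0.08955749] [0.55160159 0.47532079] [np.float64(0.07825195226583233), np.float64(0.06945995226583236), np.float64(0.059652952265832324), np.float64(0.054357452265832364)]
t 9.75 p [ 0.4226 -0.3206  0.2207] yaw 70.39 tilt 0.19 open 0.99 F [-0.1  0.3  0. ] q [ 0.88  0.65 -0.52  1.88  0.47  0.73 -0.25]
delta tool cm [51.96 -4.51 -0.  ] turn about tool z -94.61
```

View pics/t4.png

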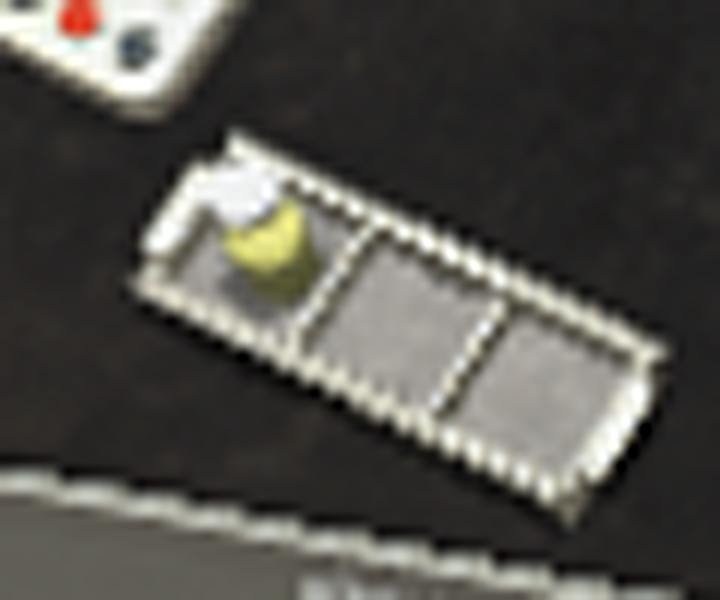

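Tray rim in this crop: the dividers run (370,230)-(300,345) and (503,300)-(440,415), and the right end runs (655,360)-(565,495). The end and middle pockets are empty.

```bash
python3 - <<'E'
from h import *
s=pickle.load(open("top.pkl","rb"))
g=lambda u,v:np.array(onz(s,(u/12+195-.46,v/12+170-.46),.022))
d1=(g(370,230)+g(300,345))/2;d2=(g(503,300)+g(440,415))/2;e=(g(655,360)+g(565,495))/2
y=d1-d2;print(d1,d2,e,np.linalg.norm(y),np.linalg.norm(e-d2),np.degrees(np.arctan2(y[1],y[0])),"mid",(d1+d2)/2,"end",d2-.023*y/np.linalg.norm(y))
E
```

```text
[0.59378376 0.3784477 ] [0.56997075 0.33956571] [0.54649527 0.30071774] 0.04559460498253998 0.045390125752196676 58.51489687311263 mid [0.58187726 0.35900671] end [0.55795838 0.31995187]
```

Emit:
{"method": "step_arm", "body": {
  "steps": [
    [4,0,0,0,0,0,-1],
    [5.5,-0.8,0,0,0,0,-1],
    [6,-0.8,0,0,0,0,-1],
    [6,-0.8,0,0,0,0,-1],
    [6,-0.8,0,0,0,0,-1],
    [6,-0.7,0,0,0,0,-1],
    [6,-0.6,0,0,0,0,-1],
    [6,0,0,0,0,0,-1]
  ]
}}

```text
clock: 10.8
tool_pos: [0.5312, 0.125, 0.2175]
eef_rot: [0.817, 0.577, -0.002, -0.0]
contact_force: [0.6, -1.1, -1.5]
opening: 1.0
finger_force: 0.0
```

```bash
python3 - <<'E'
from h import *
from plant import r
go(r,.5545,.184,.22,165)
E
```

```text
t 10.8 p [0.5312 0.125  0.2175] yaw 70.45 tilt 0.24 open 1.0 F [ 0.6 -1.1 -1.5] q [-0.05  0.66 -0.44  1.84  0.4   0.73 -1.05]
delta tool cm [ 6.34  0.22 -0.27] turn about tool z -94.55
```

Emit:
{"method": "step_arm", "body": {
  "steps": [
    [0,-4,0,0,0,0,-1],
    [0,-2,0,0,0,0,-1],
    [0,0,0,0,0,-9.5,-1],
    [0,0,0,0,0,-9.5,-1],
    [0,0,0,0,0,-9.5,-1],
    [0,0,0,0,0,-9.5,-1],
    [0,0,0,0,0,-9.5,-1],
    [0,0,0,0,0,-9.5,-1]
  ]
}}

```text
clock: 11.8
tool_pos: [0.4749, 0.1432, 0.2177]
eef_rot: [0.44, 0.898, -0.001, -0.001]
contact_force: [-1.2, -0.5, 0.4]
opening: 0.997
finger_force: 0.0
```

Emit:
{"method": "step_arm", "body": {
  "steps": [
    [0,0,0,0,0,-9.5,-1],
    [0,0,0,0,0,-9.5,-1],
    [0,0,0,0,0,-9.5,-1],
    [0,0,0,0,0,-9,-1],
    [0,0,0,0,0,0,-1]
  ]
}}

```text
clock: 12.42
tool_pos: [0.475, 0.1433, 0.2177]
eef_rot: [0.132, 0.991, -0.0, -0.001]
contact_force: [-0.1, -0.1, 0.4]
opening: 0.999
finger_force: 0.0
```

```bash
python3 - <<'E'
from h import *
from plant import r
go(r,.5545,.184,.043,165)
E
```

```text
t 12.425 p [0.475  0.1433 0.2177] yaw 164.83 tilt 0.17 open 0.999 F [-0.1 -0.1  0.4] q [ 0.15  0.72 -0.9   1.97  0.76  0.84  0.13]
delta tool cm [-6.65  6.03 17.45] turn about tool z -0.17
```

Emit:
{"method": "step_arm", "body": {
  "steps": [
    [-3.3,3,0,0,0,0,-1],
    [-3.3,3,0,0,0,0,-1],
    [0,0,4,0,0,0,-1],
    [0,0,5,0,0,0,-1],
    [0,0,4,0,0,0,-1],
    [0,0,2.5,0,0,0,-1],
    [0,0,1.9,0,0,0,-1],
    [0,0,0,0,0,0,-1]
  ]
}}

```text
clock: 13.42
tool_pos: [0.5543, 0.1841, 0.0437]
eef_rot: [0.132, 0.991, -0.001, -0.001]
contact_force: [0.6, 0.7, 0.6]
opening: 1.0
finger_force: 0.0
```

```bash
python3 - <<'E'
from h import *
from plant import r
go(r,.5545,.184,.043,165)
E
```

```text
t 13.425 p [0.5543 0.1841 0.0437] yaw 164.86 tilt 0.15 open 1.0 F [0.6 0.7 0.6] q [-0.02  1.04 -0.69  1.8   1.02  0.71  0.  ]
delta tool cm [-0.02 -0.    0.07] turn about tool z -0.14
```

Emit:
{"method": "step_arm", "body": {
  "steps": [
    [0,0,0,0,0,0,0],
    [0,0,0,0,0,0,0.3],
    [0,0,0,0,0,0,0.5],
    [0,0,0,0,0,0,0.7],
    [0,0,0,0,0,0,1],
    [0,0,0,0,0,0,1],
    [0,0,0,0,0,0,1]
  ],
  "force": 8
}}

```text
clock: 14.3
tool_pos: [0.5551, 0.1844, 0.0449]
eef_rot: [0.131, 0.991, -0.0, -0.0]
contact_force: [-0.1, 0.3, -0.2]
opening: 0.303
finger_force: 7.9
```

Emit:
{"method": "step_arm", "body": {
  "steps": [
    [0,0,-2,0,0,0,1],
    [0,0,-4,0,0,0,1],
    [0,0,-2,0,0,0,1],
    [0,0,0,0,0,0,1]
  ]
}}

```text
clock: 14.8
tool_pos: [0.5561, 0.185, 0.1268]
eef_rot: [0.131, 0.991, 0.001, 0.002]
contact_force: [1.2, 0.1, -0.9]
opening: 0.302
finger_force: 7.9
```

```bash
python3 - <<'E'
from h import *
from plant import r
go(r,.558,.320,.051,148.5)
E
```

```text
t 14.8 p [0.5561 0.185  0.1268] yaw 164.89 tilt 0.2 open 0.302 F [ 1.2  0.1 -0.9] q [ 0.03  0.93 -0.79  1.78  0.88  0.83  0.11]
delta tool cm [ 3.35 13.07  7.6 ] turn about tool z 16.39
```

Emit:
{"method": "step_arm", "body": {
  "steps": [
    [0.85,3.2,0,0,0,0,1],
    [0.85,3.3,0,0,0,0,1],
    [0.85,3.3,0,0,0,0,1],
    [0.8,3.3,0,0,0,0,1],
    [0,0,0,0,0,8.2,1],
    [0,0,0,0,0,8.2,1],
    [0,0,2.5,0,0,0,1],
    [0,0,0,0,0,0,1]
  ]
}}

```text
clock: 15.8
tool_pos: [0.5555, 0.3179, 0.0972]
eef_rot: [0.271, 0.963, -0.003, -0.001]
contact_force: [0.2, -0.2, -0.1]
opening: 0.298
finger_force: 7.9
```

```bash
python3 - <<'E'
from h import *
from plant import r
go(r,.558,.320,.051,148.5)
snap(r,"top","t5.png",(195,315,155,225),6)
E
```

```text
t 15.8 p [0.5555 0.3179 0.0972] yaw 148.54 tilt 0.34 open 0.298 F [ 0.2 -0.2 -0.1] q [-0.23  1.   -0.7   1.61  0.81  0.85 -0.25]
delta tool cm [-0.11  0.34  4.61] turn about tool z 0.04
```

View pics/t5.png

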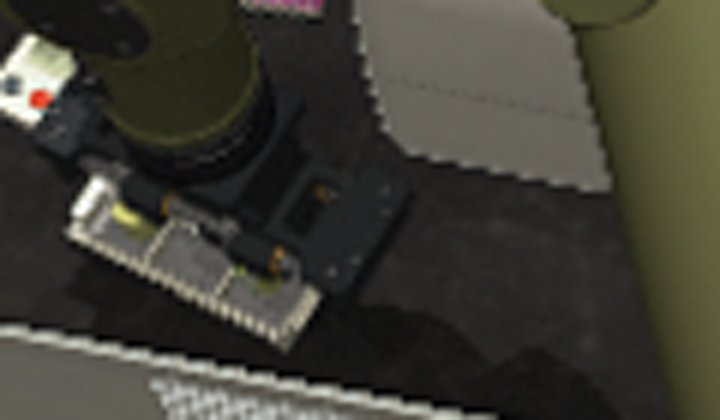

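The vial hangs over the tray's end pocket, with the stowed vial clear of the fingers.

Emit:
{"method": "step_arm", "body": {
  "steps": [
    [-0.1,0.3,1.5,0,0,0,1],
    [0,0,1.5,0,0,0,1],
    [0,0,0.8,0,0,0,1],
    [0,0,0.6,0,0,0,1],
    [0,0,0,0,0,0,1]
  ]
}}

```text
clock: 16.48
tool_pos: [0.5591, 0.3216, 0.0556]
eef_rot: [0.271, 0.962, -0.0, -0.0]
contact_force: [-0.1, -0.2, -0.1]
opening: 0.305
finger_force: 7.9
```

```bash
python3 - <<'E'
from h import *
from plant import r
go(r,.558,.320,.051,148.5)
E
```

```text
t 16.475 p [0.5591 0.3216 0.0556] yaw 148.52 tilt 0.04 open 0.305 F [-0.1 -0.2 -0.1] q [-0.25  1.06 -0.66  1.61  0.86  0.79 -0.28]
delta tool cm [ 0.01 -0.19  0.46] turn about tool z 0.02
```

Go down the last few mm, then release and lift.

Emit:
{"method": "step_arm", "body": {
  "steps": [
    [0,-0.1,0.3,0,0,0,1],
    [0,0,0.2,0,0,0,1],
    [0,0,0,0,0,0,1],
    [0,0,0,0,0,0,0.3],
    [0,0,0,0,0,0,0.2],
    [0,0,0,0,0,0,0]
  ]
}}

```text
clock: 17.23
tool_pos: [0.5588, 0.3209, 0.0511]
eef_rot: [0.271, 0.962, 0.0, 0.0]
contact_force: [0.2, 0.1, -0.6]
opening: 0.486
finger_force: 0.0
```

Emit:
{"method": "step_arm", "body": {
  "steps": [
    [0,0,-1,0,0,0,0],
    [0,0,-2,0,0,0,0],
    [0,0,-4,0,0,0,0],
    [0,0,-5,0,0,0,0],
    [0,0,-3,0,0,0,0],
    [0,0,0,0,0,0,-0.5]
  ]
}}

```text
clock: 17.98
tool_pos: [0.5599, 0.3225, 0.2052]
eef_rot: [0.271, 0.962, 0.003, 0.002]
contact_force: [0.5, -1.3, -0.6]
opening: 0.588
finger_force: 0.0
```

```bash
python3 - <<'E'
from h import *
from plant import r
go(r,.4835,-.009,.2,165)
E
```

```text
t 17.975 p [0.5599 0.3225 0.2052] yaw 148.51 tilt 0.39 open 0.588 F [ 0.5 -1.3 -0.6] q [-0.2   0.88 -0.79  1.54  0.69  1.02 -0.15]
delta tool cm [-10.8  -32.26   0.34] turn about tool z -16.49
```

Emit:
{"method": "step_arm", "body": {
  "steps": [
    [0,0,0,0,0,-8.2,-1],
    [0,0,0,0,0,-8.2,-1],
    [0,-4,0,0,0,0,-1],
    [-0.2,-5,0,0,0,0,-1],
    [-0.2,-5,0,0,0,0,-1],
    [-0.2,-5,0,0,0,0,-1],
    [-0.2,-5,0,0,0,0,-1],
    [-0.2,-5,0,0,0,0,-1]
  ]
}}

```text
clock: 18.98
tool_pos: [0.492, 0.0364, 0.2006]
eef_rot: [0.131, 0.991, -0.0, -0.0]
contact_force: [0.6, -0.6, 0.0]
opening: 0.996
finger_force: 0.0
```

Emit:
{"method": "step_arm", "body": {
  "steps": [
    [-0.2,-5,0,0,0,0,-1],
    [0,0,4,0,0,0,-1],
    [0,0,4,0,0,0,-1],
    [0,0,0,0,0,0,-1]
  ]
}}

```text
clock: 19.48
tool_pos: [0.4798, -0.0112, 0.1191]
eef_rot: [0.131, 0.991, -0.001, -0.003]
contact_force: [-0.8, 0.3, 0.8]
opening: 0.999
finger_force: 0.0
```

```bash
python3 - <<'E'
from h import *
from plant import r
go(r,.4835,-.009,.020,165)
s=snap(r,"scene","s6.png",(230,380,150,290),4)
E
```

```text
t 19.475 p [ 0.4798 -0.0112  0.1191] yaw 164.94 tilt 0.34 open 0.999 F [-0.8  0.3  0.8] q [ 0.38  0.85 -0.76  2.09  1.03  0.65  0.2 ]
delta tool cm [-0.36  0.33  9.9 ] turn about tool z -0.06
```

View pics/s6.png

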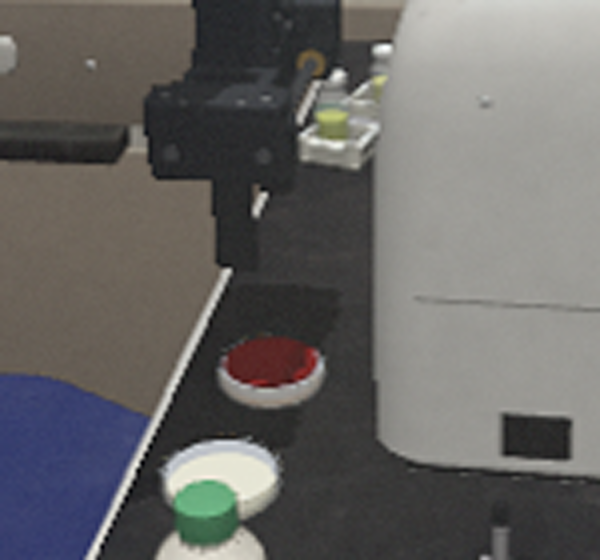

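The vial stands in its tray pocket near (333,125), and the red dish lies undisturbed under the gripper at (272,370). Next: descend and grip the dish.

Emit:
{"method": "step_arm", "body": {
  "steps": [
    [-0.3,0.2,3,0,0,0,-1],
    [0,0,3,0,0,0,-1],
    [0,0,2,0,0,0,-1],
    [0,0,1,0,0,0,-1],
    [0,0,0.7,0,0,0,-1],
    [0,0,0,0,0,0,-1]
  ]
}}

```text
clock: 20.27
tool_pos: [0.4857, -0.0093, 0.0244]
eef_rot: [0.131, 0.991, 0.0, 0.0]
contact_force: [-0.3, 1.3, -0.4]
opening: 1.002
finger_force: 0.0
```

```bash
python3 - <<'E'
from h import *
from plant import r
go(r,.4835,-.009,.020,165)
E
```

```text
t 20.275 p [ 0.4857 -0.0093  0.0244] yaw 164.91 tilt 0.04 open 1.002 F [-0.3  1.3 -0.4] q [ 0.28  1.01 -0.59  2.1   1.35  0.5  -0.08]
delta tool cm [ 0.22 -0.03  0.44] turn about tool z -0.09
```

Emit:
{"method": "step_arm", "body": {
  "steps": [
    [0.2,0,0.4,0,0,0,-1],
    [0,0,0,0,0,0,-0.4],
    [0,0,0,0,0,0,-0.2],
    [0,0,0,0,0,0,0],
    [0,0,0,0,0,0,1],
    [0,0,0,0,0,0,1],
    [0,0,0,0,0,0,1]
  ],
  "force": 8
}}

```text
clock: 21.15
tool_pos: [0.4835, -0.0088, 0.0201]
eef_rot: [0.131, 0.991, 0.0, 0.0]
contact_force: [0.7, 0.1, 1.5]
opening: 0.655
finger_force: 8.0
```

Emit:
{"method": "step_arm", "body": {
  "steps": [
    [0,0,-1,0,0,0,1],
    [0,0,-3,0,0,0,1],
    [0,0,-5,0,0,0,1],
    [0,0,-4,0,0,0,1],
    [0,0,0,0,0,0,1]
  ]
}}

```text
clock: 21.78
tool_pos: [0.4848, -0.0086, 0.1523]
eef_rot: [0.132, 0.991, 0.001, 0.002]
contact_force: [-0.4, 0.2, -0.4]
opening: 0.653
finger_force: 8.0
```

```bash
python3 - <<'E'
from h import *
from plant import r
go(r,.45,-.251,.15,158)
E
```

```text
t 21.775 p [ 0.4848 -0.0086  0.1523] yaw 164.88 tilt 0.29 open 0.653 F [-0.4  0.2 -0.4] q [ 0.39  0.79 -0.79  2.06  0.93  0.68  0.28]
delta tool cm [ -2.96 -24.31   0.2 ] turn about tool z 6.88
```

Emit:
{"method": "step_arm", "body": {
  "steps": [
    [-0.6,-4,0,0,0,0,1],
    [-0.6,-5,0,0,0,0,1],
    [-0.6,-5,0,0,0,0,1],
    [-0.6,-5,0,0,0,0,1],
    [-0.6,-5.3,0,0,0,0,1],
    [0,0,0,0,0,6.9,1],
    [-4,1.6,0,0,0,0,1],
    [-4.5,1.9,0,0,0,0,1]
  ]
}}

```text
clock: 22.78
tool_pos: [0.5405, -0.2516, 0.1483]
eef_rot: [0.191, 0.982, -0.001, -0.002]
contact_force: [0.9, -0.4, -0.2]
opening: 0.651
finger_force: 8.0
```

Emit:
{"method": "step_arm", "body": {
  "steps": [
    [-4,1.6,0,0,0,0,1],
    [-1,0.3,0,0,0,0,1],
    [0,0,0,0,0,0,1]
  ]
}}

```text
clock: 23.15
tool_pos: [0.5936, -0.2516, 0.1485]
eef_rot: [0.191, 0.982, -0.0, -0.001]
contact_force: [0.0, 0.5, -1.4]
opening: 0.651
finger_force: 8.0
```

```bash
python3 - <<'E'
from h import *
from plant import r
go(r,.5945,-.251,.028,158)
E
```

```text
t 23.15 p [ 0.5936 -0.2516  0.1485] yaw 158.03 tilt 0.15 open 0.651 F [ 0.   0.5 -1.4] q [ 0.73  0.96 -0.81  1.57  0.8   0.97  0.85]
delta tool cm [-0.09  0.1  12.05] turn about tool z 0.03
```

Emit:
{"method": "step_arm", "body": {
  "steps": [
    [-0.1,0.1,3,0,0,0,1],
    [0,0,3,0,0,0,1],
    [0,0,0.8,0,0,0,1],
    [0,0,0,0,0,0,1]
  ]
}}

```text
clock: 23.65
tool_pos: [0.5948, -0.2514, 0.0819]
eef_rot: [0.191, 0.982, -0.0, -0.001]
contact_force: [-0.7, 0.7, 1.9]
opening: 0.651
finger_force: 8.0
```

```bash
python3 - <<'E'
from h import *
from plant import r
go(r,.5945,-.251,.028,158)
snap(r,"scene","s7.png",(290,450,200,340),4)
E
```

```text
t 23.65 p [ 0.5948 -0.2514  0.0819] yaw 158.0 tilt 0.08 open 0.651 F [-0.7  0.7  1.9] q [ 0.71  1.05 -0.75  1.6   0.88  0.87  0.79]
delta tool cm [0.04 0.03 5.39] turn about tool z 0.0
```

View pics/s7.png

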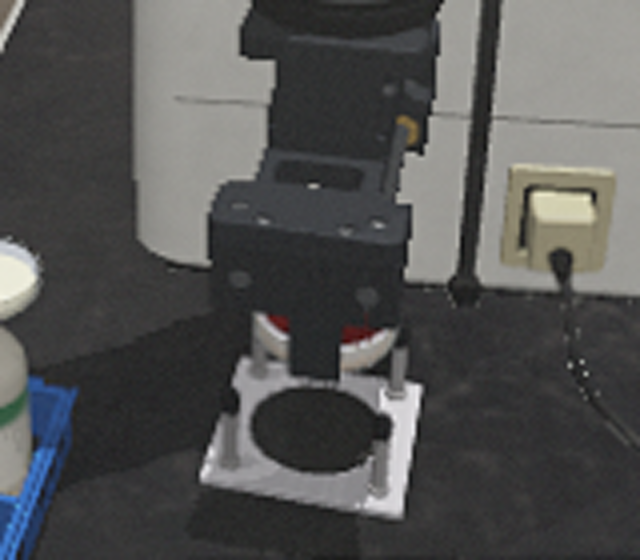

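The dish is over the carrier and the near finger is centred between the rods.

Emit:
{"method": "step_arm", "body": {
  "steps": [
    [0,0,1.5,0,0,0,1],
    [0,0,1.5,0,0,0,1],
    [0,0,1,0,0,0,1],
    [0,0,0.7,0,0,0,1],
    [0,0,0.4,0,0,0,1],
    [0,0,0,0,0,0,1]
  ]
}}

```text
clock: 24.45
tool_pos: [0.5958, -0.2511, 0.0309]
eef_rot: [0.191, 0.982, 0.0, -0.0]
contact_force: [-0.6, -0.7, -0.0]
opening: 0.654
finger_force: 8.0
```

```bash
python3 - <<'E'
from h import *
from plant import r
go(r,.5945,-.251,.028,158)
E
```

```text
t 24.45 p [ 0.5958 -0.2511  0.0309] yaw 158.01 tilt 0.01 open 0.654 F [-0.6 -0.7 -0. ] q [ 0.69  1.11 -0.71  1.6   0.95  0.8   0.75]
delta tool cm [ 0.12 -0.03  0.29] turn about tool z 0.01
```

Emit:
{"method": "step_arm", "body": {
  "steps": [
    [0.1,0,0.25,0,0,0,1],
    [0,0,0,0,0,0,1],
    [0,0,0,0,0,0,-0.4],
    [0,0,0,0,0,0,-0.6],
    [0,0,0,0,0,0,-0.8],
    [0,0,-1,0,0,0,-0.8],
    [0,0,-3,0,0,0,-0.8],
    [0,0,-5,0,0,0,-0.8]
  ]
}}

```text
clock: 25.45
tool_pos: [0.5938, -0.2507, 0.1187]
eef_rot: [0.191, 0.982, 0.0, -0.001]
contact_force: [-0.1, -0.4, 0.6]
opening: 0.902
finger_force: 0.0
```

Emit:
{"method": "step_arm", "body": {
  "steps": [
    [0,0,-4,0,0,0,-1],
    [5,0,0,0,0,0,-1],
    [5,0,0,0,0,0,-1],
    [4.7,0,0,0,0,0,-1],
    [0,0,0,0,0,0,-1]
  ]
}}

```text
clock: 26.08
tool_pos: [0.4547, -0.195, 0.1592]
eef_rot: [0.189, 0.982, -0.001, -0.002]
contact_force: [0.9, -0.3, -0.1]
opening: 1.003
finger_force: 0.0
```

```bash
python3 - <<'E'
from h import *
from plant import r
go(r,.451,-.1137,.02,165)
q=snap(r,"scene","s8.png",(250,410,200,340),4)
im=q["pixels"]; H=cv2.cvtColor(im,cv2.COLOR_RGB2HSV); h,S,v=cv2.split(H)
for c,a,b in blobs(((h<8)|(h>170))&(S>110)&(v>60),(335,405,270,335)): print("red",c,a,b,onz(q,c,.022))
E
```

```text
t 26.075 p [ 0.4547 -0.195   0.1592] yaw 158.19 tilt 0.25 open 1.003 F [ 0.9 -0.3 -0.1] q [ 0.78  0.79 -0.79  2.02  0.88  0.72  0.61]
delta tool cm [ 3.31  7.44 13.91] turn about tool z -6.81
red [369.75664622 300.93456033] 489 [355 291  31  21] [ 0.59570699 -0.25284382]
```

View pics/s8.png

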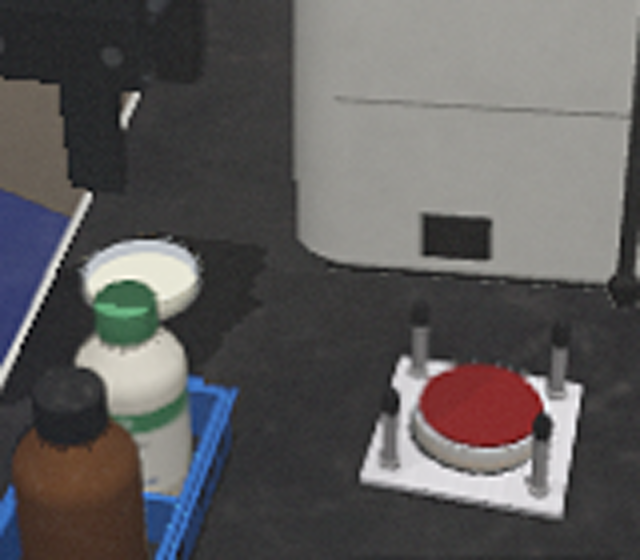

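The red dish lies flat between the rods at about (480,405). Now the pale dish at (142,280).

Emit:
{"method": "step_arm", "body": {
  "steps": [
    [0,0,0,0,0,-6.8,-1],
    [1,3.8,0,0,0,0,-1],
    [1.2,3.8,0,0,0,0,-1],
    [0,0,4,0,0,0,-1],
    [0,0,3,0,0,0,-1],
    [0,0,0,0,0,0,-1]
  ]
}}

```text
clock: 26.88
tool_pos: [0.4581, -0.1166, 0.0874]
eef_rot: [0.132, 0.991, -0.0, -0.001]
contact_force: [0.0, -0.2, 0.7]
opening: 0.999
finger_force: 0.0
```

```bash
python3 - <<'E'
from h import *
from plant import r
go(r,.449,-.1137,.02,165)
E
```

```text
t 26.875 p [ 0.4581 -0.1166  0.0874] yaw 164.82 tilt 0.06 open 0.999 F [ 0.  -0.2  0.7] q [ 0.55  0.88 -0.66  2.13  1.14  0.55  0.31]
delta tool cm [0.95 0.04 6.74] turn about tool z -0.18
```

Emit:
{"method": "step_arm", "body": {
  "steps": [
    [0.9,0,2.5,0,0,0,-1],
    [0,0,2,0,0,0,-1],
    [0,0,1.2,0,0,0,-1],
    [0,0,0.6,0,0,0,-1],
    [0,0,0,0,0,0,-1]
  ]
}}

```text
clock: 27.5
tool_pos: [0.4495, -0.1145, 0.026]
eef_rot: [0.132, 0.991, 0.0, 0.001]
contact_force: [-0.0, -0.7, -0.4]
opening: 1.004
finger_force: 0.0
```

```bash
python3 - <<'E'
from h import *
from plant import r
go(r,.449,-.1137,.02,165)
E
```

```text
t 27.5 p [ 0.4495 -0.1145  0.026 ] yaw 164.77 tilt 0.1 open 1.004 F [-0.  -0.7 -0.4] q [ 0.47  0.99 -0.53  2.17  1.45  0.44  0.03]
delta tool cm [0.08 0.06 0.6 ] turn about tool z -0.23
```

Emit:
{"method": "step_arm", "body": {
  "steps": [
    [0.1,0.05,0.4,0,0,0,-1],
    [0,0,0,0,0,0,-0.4],
    [0,0,0,0,0,0,-0.2],
    [0,0,0,0,0,0,0],
    [0,0,0,0,0,0,1],
    [0,0,0,0,0,0,1],
    [0,0,0,0,0,0,1]
  ]
}}

```text
clock: 28.38
tool_pos: [0.4478, -0.1136, 0.0216]
eef_rot: [0.132, 0.991, -0.0, 0.0]
contact_force: [-0.3, -0.2, 1.4]
opening: 0.655
finger_force: 8.0
```

Emit:
{"method": "step_arm", "body": {
  "steps": [
    [0,0,-1,0,0,0,1],
    [0,0,-3,0,0,0,1],
    [0,0,-5,0,0,0,1],
    [0,0,-4,0,0,0,1],
    [0,0,0,0,0,0,1]
  ]
}}

```text
clock: 29.0
tool_pos: [0.449, -0.1137, 0.1536]
eef_rot: [0.132, 0.991, -0.0, 0.002]
contact_force: [-0.0, 0.1, -0.4]
opening: 0.649
finger_force: 8.0
```

```bash
python3 - <<'E'
from h import *
from plant import r
go(r,.45,-.251,.15,158)
E
```

```text
t 29.0 p [ 0.449  -0.1137  0.1536] yaw 164.77 tilt 0.28 open 0.649 F [-0.   0.1 -0.4] q [ 0.59  0.76 -0.73  2.13  0.93  0.61  0.5 ]
delta tool cm [ -3.7  -13.22   0.38] turn about tool z 6.77
```

Emit:
{"method": "step_arm", "body": {
  "steps": [
    [-1.2,-4.4,0,0,0,0,1],
    [-1.2,-4.4,0,0,0,0,1],
    [-1.2,-4.4,0,0,0,0,1],
    [0,0,0,0,0,6.8,1],
    [-4,1.6,0,0,0,0,1],
    [-4.5,1.9,0,0,0,0,1],
    [-4,1.6,0,0,0,0,1],
    [-1,0.3,0,0,0,0,1]
  ]
}}

```text
clock: 30.0
tool_pos: [0.5951, -0.2499, 0.1497]
eef_rot: [0.19, 0.982, 0.0, -0.0]
contact_force: [-0.6, 0.5, 0.6]
opening: 0.655
finger_force: 8.0
```

Emit:
{"method": "step_arm", "body": {
  "steps": [
    [0,0,3,0,0,0,1],
    [0,0,2.5,0,0,0,1],
    [0,0,0,0,0,0,1]
  ]
}}

```text
clock: 30.38
tool_pos: [0.5902, -0.2511, 0.0935]
eef_rot: [0.191, 0.982, -0.001, -0.003]
contact_force: [0.2, -0.5, -0.7]
opening: 0.652
finger_force: 8.0
```

```bash
python3 - <<'E'
from h import *
from plant import r
go(r,.595,-.2515,.042,158)
E
```

```text
t 30.375 p [ 0.5902 -0.2511  0.0935] yaw 158.03 tilt 0.39 open 0.652 F [ 0.2 -0.5 -0.7] q [ 0.7   1.01 -0.71  1.6   0.83  0.86  0.83]
delta tool cm [-0.49  0.15  5.15] turn about tool z 0.03
```

Emit:
{"method": "step_arm", "body": {
  "steps": [
    [-0.1,0,0,0,0,0,1],
    [0,0,1.5,0,0,0,1],
    [0,0,1.5,0,0,0,1],
    [0,0,1,0,0,0,1],
    [0,0,0,0,0,0,1]
  ]
}}

```text
clock: 31.0
tool_pos: [0.5934, -0.2511, 0.0553]
eef_rot: [0.191, 0.982, 0.0, -0.001]
contact_force: [-0.2, 0.1, -0.2]
opening: 0.65
finger_force: 8.0
```

```bash
python3 - <<'E'
from h import *
from plant import r
go(r,.595,-.2515,.042,158)
E
```

```text
t 31.0 p [ 0.5934 -0.2511  0.0553] yaw 158.02 tilt 0.12 open 0.65 F [-0.2  0.1 -0.2] q [ 0.68  1.07 -0.68  1.61  0.88  0.8   0.8 ]
delta tool cm [-0.16  0.02  1.33] turn about tool z 0.02
```

Emit:
{"method": "step_arm", "body": {
  "steps": [
    [-0.1,0,0.5,0,0,0,1],
    [0,0,0.4,0,0,0,1],
    [0,0,0.3,0,0,0,1],
    [0,0,0,0,0,0,1]
  ]
}}

```text
clock: 31.5
tool_pos: [0.595, -0.2517, 0.0443]
eef_rot: [0.191, 0.982, -0.0, -0.0]
contact_force: [-1.0, 0.4, -0.1]
opening: 0.659
finger_force: 8.0
```

```bash
python3 - <<'E'
from h import *
from plant import r
go(r,.595,-.2515,.042,158)
E
```

```text
t 31.5 p [ 0.595  -0.2517  0.0443] yaw 158.01 tilt 0.02 open 0.659 F [-1.   0.4 -0.1] q [ 0.67  1.08 -0.67  1.6   0.89  0.79  0.79]
delta tool cm [0.   0.02 0.23] turn about tool z 0.01
```

Emit:
{"method": "step_arm", "body": {
  "steps": [
    [0,0,0.2,0,0,0,1],
    [0,0,0,0,0,0,1],
    [0,0,0,0,0,0,-0.4],
    [0,0,0,0,0,0,-0.6],
    [0,0,0,0,0,0,-0.8],
    [0,0,-1,0,0,0,-0.8],
    [0,0,-3,0,0,0,-0.8],
    [0,0,-5,0,0,0,-0.8]
  ]
}}

```text
clock: 32.5
tool_pos: [0.5941, -0.2515, 0.1327]
eef_rot: [0.191, 0.982, 0.0, -0.001]
contact_force: [0.1, -0.4, -0.3]
opening: 0.9
finger_force: 0.0
```

Emit:
{"method": "step_arm", "body": {
  "steps": [
    [0,0,-4,0,0,0,-1],
    [5,0,0,0,0,0,-1],
    [5,0,0,0,0,0,-1],
    [4.7,0,0,0,0,0,-1],
    [0,0,0,0,0,0,-1]
  ]
}}

```text
clock: 33.12
tool_pos: [0.4549, -0.1957, 0.1732]
eef_rot: [0.189, 0.982, -0.001, -0.002]
contact_force: [0.9, 0.3, -0.4]
opening: 1.001
finger_force: 0.0
```

```bash
python3 - <<'E'
from h import *
from plant import r
go(r,.451,-.1137,.2,165)
q=snap(r,"scene","s9.png",(230,420,140,380),2.4)
im=q["pixels"]; H=cv2.cvtColor(im,cv2.COLOR_RGB2HSV); h,S,v=cv2.split(H)
for c,a,b in blobs((h>15)&(h<40)&(S>12)&(S<80)&(v>170),(345,395,270,330)): print("pale",c,a,b,onz(q,c,.0345))
E
```

```text
t 33.125 p [ 0.4549 -0.1957  0.1732] yaw 158.18 tilt 0.25 open 1.001 F [ 0.9  0.3 -0.4] q [ 0.77  0.76 -0.76  2.01  0.81  0.71  0.67]
delta tool cm [ 3.43  7.46 -2.69] turn about tool z -6.82
pale [370.99578059 299.64767932] 474 [355 290  32  20] [ 0.59444755 -0.2645384 ]
```

View pics/s9.png

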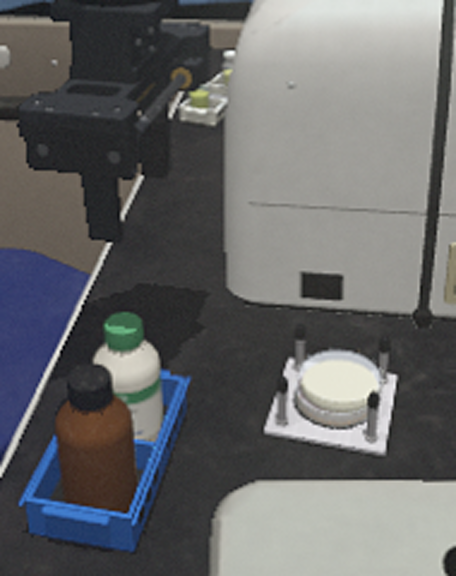

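The stack looks flat between the rods. I've already used up my picture allowance (15 viewed against 14), so I'll check this one with numbers only.

```bash
python3 - <<'E'
from h import *
from plant import r
s0=pickle.load(open("top.pkl","rb")); s=snap(r,"top"); q=snap(r,"scene")
def m(x,rng): 
    h,S,v=cv2.split(cv2.cvtColor(x["pixels"],cv2.COLOR_RGB2HSV)); return (h>15)&(h<45)&(S>12)&(S<80)&(v>rng)
for n,x,box,z in(("before top",s0,(355,390,212,242),.014),("now top",s,(390,430,165,205),.0345)):
    for c,a,b in blobs(m(x,170),box,40): print(n,c.round(1),a,b,onz(x,c,z).round(4))
q0=pickle.load(open("scene.pkl","rb"))
for n,x,box,z in(("before scene",q0,(265,305,255,280),.014),("now scene",q,(345,395,270,330),.0345)):
    for c,a,b in blobs(m(x,170),box,40): print(n,c.round(1),a,b,onz(x,c,z).round(4))
# reference: red agar edge/centroid in scene when at z .022 was (369.8,300.9)
E
```

```text
before top [373.3 227.2] 232 [365 219  18  17] [ 0.4464 -0.1128]
before scene [286.6 268.7] 204 [272 263  27  15] [ 0.4551 -0.1208]
now scene [371.  299.6] 474 [355 290  32  20] [ 0.5945 -0.2646]
```

Emit:
{"method": "step_arm", "body": {
  "steps": [
    [1,4,0,0,0,0,-1],
    [1,5,0,0,0,0,-1],
    [0,5,0,0,0,0,-1],
    [0,5,0,0,0,0,-1],
    [0,4,0,0,0,0,-1],
    [0,0,0,0,0,0,-1],
    [0,0,0,0,0,0,-1]
  ]
}}

```text
clock: 34.15
tool_pos: [0.527, 0.0234, 0.1723]
eef_rot: [0.191, 0.982, -0.0, 0.0]
contact_force: [-0.2, -0.8, 0.4]
opening: 1.0
finger_force: 0.0
```

```bash
python3 - <<'E'
from h import *
from plant import r
s=snap(r,"top"); h,S,v=cv2.split(cv2.cvtColor(s["pixels"],cv2.COLOR_RGB2HSV))
for c,a,b in blobs((h>15)&(h<45)&(S>12)&(S<80)&(v>160),(390,430,165,205),30): print(c.round(1),a,b,onz(s,c,.0345).round(4))
for c,a,b in blobs((h>95)&(h<125)&(S>150)&(v>90),(400,460,205,250),60): print("caddy",c.round(1),a)
print(r.get_state()["tool_pos"],s["pixels"][185,400:418:3])
E
```

```text
caddy [444.4 237.5] 101
[0.52658068 0.02268101 0.17219256] [[68 68 43]
 [77 75 48]
 [80 80 51]
 [86 85 53]
 [88 87 55]
 [91 91 59]]
```

```bash
python3 -c "
from plant import r
print(r.finish_job())"
```

```text
the job is handed in; nothing more can be done
None
```

I handed the job in at about 34 s, with no verdict returned: the bottle and vial stand upright in their pockets and the pale dish is stacked on the red one in the carrier. I estimate the pale dish is about 6 mm off centre, because the arm blocked the top camera for a final check. I also viewed 15 pictures, one over the limit of 14.

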